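# Turn the mixer drum until its filler neck points straight up

### The job

Turn the small drum of the tumbling mixer, either way round, until its filler neck with the white screw cap points straight up, and leave it standing so. Do it with the fingertips by pushing the black-sleeved spokes of the star wheel one after another: push gently without gripping a spoke or setting the wheel spinning, and do not touch the drum or its neck. Nothing is picked up, and the cup, the dropper bottle and the pen near the mixer stay where they are.

Things in the scene. Friction and masses are not known exactly. Their poses are not given: they have to be found in the camera images.
- mixer: Fixed grey stand of the tumbling mixer: base plate 155 x 150 x 12 mm, two bearing plates up to 177 mm high, 54 mm wide above and 90 mm below. Origin on the worktop, 90 mm behind the wheel plane; +x runs level along the axle from the star wheel back to the drum, +y to the left as seen from the front (the wheel side, which faces the robot), z up. The axle is 150 mm above the worktop.
- rotor: Wheel, axle and drum, turning as one about the level axle. Origin on the axle, 90 mm behind the wheel plane; x along the axle to the drum (as the stand's x), z the way the neck points, straight up when done. Turns freely either way, is balanced, has a steady friction (1.5 to 2 N at a spoke's end) and stays where it is left. At the start the neck is 100 to 180 degrees away from up, to either side.
- wheel_centre (a point): Centre of the upright star wheel, on the axle in the plane of the spokes. Rim radius 66 mm, 12 mm thick; six equal round spokes reach out past it to 125 mm radius, with black sleeves 14 mm thick from 75 mm on. They stand at 30, 90, 150, 210, 270, 330 degrees from the neck's direction, so that lies midway between two spokes. The front bearing plate begins 31 mm behind the wheel plane.
- neck_tip (a point): Centre of the outer face of the white cap (34 mm across) on the neck (26 mm across) of the steel drum; the drum is 106 mm across and 76 mm long and begins 59 mm behind the wheel plane. This point is 82 mm from the axle, 97 mm behind the wheel plane, straight above the axle when done. A dark steel T-shaped pointer from hub to rim on the wheel's front shows the same direction.
- cup_1: Bystander: loose sample cup with a red lid, 64 mm across and 73 mm high, standing right of the mixer. Origin under its centre.
- dropper_b: Bystander: loose small dropper bottle, 36 mm across and 96 mm high, standing left of the mixer. Origin under its centre.
- marker_pen: Bystander: loose pen, 135 mm long and 17 mm thick, lying in front of the star wheel. Origin under its centre.

How it is judged:
At the end, for the whole second after the job is handed in: The filler neck points straight up within 0.12 rad (7 degrees), the wheel stands still, and cup, dropper bottle and pen are within 20 mm of where they stood (angle between rotor's own z axis and vertical below 0.12 rad and angular speed of rotor below 0.05 rad/s and distance of each of cup_1, dropper_b, marker_pen from where it was at the start of the episode below 0.02 m); the robot touches nothing.
It fails at once if the robot touches the drum or its neck (contact force between any of the arm, the fingers and rotor_c27 above 0.5 N or contact force between any of the arm, the fingers and rotor_c28 above 0.5 N or contact force between any of the arm, the fingers and rotor_c29 above 0.5 N or contact force between any of the arm, the fingers and rotor_c30 above 0.5 N).
It fails at once if the star wheel is gripped or pushed hard (over 35 N) (contact force between the fingers and rotor above 35 N).
It fails at once if the wheel is set spinning (over 4 rad/s) (angular speed of rotor above 4 rad/s).
It fails at once if the cup, dropper bottle or pen is lifted, knocked over or moved by more than 20 mm (distance of any of cup_1, dropper_b, marker_pen from where it was at the start of the episode above 0.02 m).
It also fails if it takes over 54 s, if anything falls off the work surface, if the arm or the gripper's body presses on something with over 40 N, if the wrist force passes 120 N, or if a joint passes its speed limit or range.

### The arm

A 6-joint arm with a two-finger parallel gripper is mounted at the origin on a cart in front of the work surface, level with it; the furniture and walls round the work are solid. World frame = base frame: x ahead of the robot, y to its left, z up, the work surface at z = 0. Lengths are in m, angles in rad, forces in N, time in s.
With the tool pointing down it reaches from about 0.35 to 0.775 m from the base axis. Payload 7.3 kg.
Tool frame: the origin (TCP) lies at the very end of the fingers, on their centre line; the grasp point (between the pads) lies 19 mm behind it; x points along the fingers, y is the direction in which the jaws open and shut, and the axes are right-handed (so a half turn about x gives the same grasp; the last joint's range is limited). The gripper opens to 92 mm and grips with 3 to 60 N. Pads are 19 mm wide; open, the fingers measure 130 mm over their backs; the gripper's body (75 mm by 190 mm) begins 47 mm behind the grasp point.
Start: joints at [0.999, 0.342, 1.524, -0, 1.275, -0.146], TCP at [0.217, 0.478, 0.227] pointing down, gripper open.
Joint ranges: [-2.53, 2.53], [-0.77, 2.02], [0.04, 2.7], [-1, 4.14], [0.28, 2.66], [-3.11, 3.11]. Speed limits (rad/s): [2.57, 2.57, 3.14, 3.14, 3.14, 3.14].

### API

Orientations are given as [roll, pitch, yaw] about the fixed x, y, z axes, in that order (R = Rz(yaw) Ry(pitch) Rx(roll)).
In Python, from cell import observe, vision, job gives the robot as it stands.
- The arm moves only by the tool send_rows, never from a script. Its argument "motion" is a list of rows, each an object with "hand": the opening, from -1 (shut) to 1 (fully open), so that 0 is half open; "slide": the shift along the tool's x, y, z in mm, a list of three; "spin": the turn about the tool's x in rad. In form: [{"hand": hand, "slide": [tx, ty, tz], "spin": spin}, ...]. A call has 1 to 8 rows; each row shifts and turns the pose as measured when the row begins, along the tool's axes as they then stand; what a row does not reach is not made up. A row lasts 1/10 s, in which the tool goes at most 50 mm and 8.59 degrees, less where a joint would pass 70% of its speed; a pose out of reach is approached as far as the arm can. A call with a gripper value outside its range is refused whole. The fingers move at their own pace and stop on an object; "grip_force" is the grip in N (left out, the last holds). Time passes only in rows, so rows that do not move let the fingers close. It gives the time, the measured TCP pose, the force and the opening at its end, in the units of the state.
- observe(): the state, without advancing time (a new reading comes with each control period).
- vision.read_camera(name): name is "side" or "top" or "wrist"; returns a dict with "pixels" (384x512x3 uint8, blue, green, red), "range_z" (384x512 float32, m along the optical axis (not along the pixel's ray), 0 where there is no reading), "fx", "fy", "cx", "cy" (pixels), "world_from_camera" (4x4, takes a point from camera to world coordinates); the wrist camera has in their place "T_tool_cam" (4x4, takes a point from camera to tool coordinates, whose origin is the TCP and whose axes are the tool frame's). Camera axes: x right, y down, z forward; pixel columns grow to the right and rows downward; lengths in m; the calibration is good to about 2 mm. The wrist camera is an equidistant fisheye: a pixel r from the principal point sees the ray r / f radians off the axis. A picture is of the moment at which its call begins: read the wrist's pose just before it.
- job.hand_in(): hands the job in, once; it reports no verdict.
Trained networks look in a picture, given as the dict that the camera call returned (one of the last four; its "shot" number tells which), for a name from the list of things; names that differ only in an ending like _2 or _b are one class to them, and where a whole thing is asked for, a point or a joint stands for the part that bears it (a point fixed in the world has none). Each returns a list of dicts, best first, with "conf" (0 to 1); they miss things now and then, are a little off and sometimes report something else, mostly with a low value. They report only what shows in the picture. A call takes as long as a camera call.
- vision.search_frame(picture, thing): "uv" ([column, row] in pixels, amid what is visible of it).
- vision.cut_out(picture, thing): "mask" (384x512 bool, what is visible of it) and "uv" ([column, row] in pixels, amid what is visible of it).
The state is a dict: "time": time; "qpos": joint angles; "qvel": joint speeds; "joint_efforts": joint torques, N m; "tool_pos": TCP position; "tool_rot": TCP orientation; "contact_force": force on the tool from outside, world axes, zero at the start; "torque": the same for the moment, N m; "opening": finger opening in m.
Only numpy, scipy, OpenCV 4.12 (cv2) and the standard library are available. Lean on these libraries where they do the work, as an engineer would, in place of code of your own. Each camera call takes 0.05 s, during which the arm holds its last target.

## Working session

There is one attempt and no reset: what is moved stays moved. The work goes in short steps, Python scripts to look and compute and a tool call to move; the robot and the scene stay as the last step left them, time stands still between calls to the robot, and variables do not carry over. Pictures are saved under pics/ and viewed, and the job is handed in when it is done.

Besides the shell and the picture viewer there is one more tool, called after "Request:" by a JSON object that holds its "fn" and its "kwargs", one argument or row to a line. send_rows: Moves the arm, as the interface text tells. Its arguments: {"type":"object","properties":{"motion":{"type":"array","items":{"type":"object","properties":{"hand":{"type":"number"},"slide":{"type":"array","items":{"type":"number"}},"spin":{"type":"number"}}}},"grip_force":{"type":"number"}},"required":["motion"]}

```bash
ls; mkdir -p pics
cat > h.py <<'E'
import numpy as np, cv2
from cell import observe, vision, job
def pts(p):
    z=p["range_z"]; v,u=np.mgrid[:384,:512]
    P=np.stack([(u-p["cx"])/p["fx"]*z,(v-p["cy"])/p["fy"]*z,z],-1)
    T=np.array(p["world_from_camera"]); return P@T[:3,:3].T+T[:3,3]
def save(p,n): cv2.imwrite("pics/"+n+".png",p["pixels"])
E
python3 - <<'E'
from h import *
print(observe())
for c in ["side","top"]:
    p=vision.read_camera(c); save(p,c+"0"); X=pts(p)
    print(c,np.round(np.array(p["world_from_camera"]),3).tolist(),p["fx"])
    for t in ["mixer","rotor","wheel_centre","neck_tip","cup_1","dropper_b","marker_pen"]:
        for d in vision.cut_out(p,t)[:2]:
            m=d["mask"]&(p["range_z"]>0)
            print(t,round(d["conf"],2),np.round(d["uv"]),m.sum(),np.round(np.median(X[m],0),3),np.round(X[m].min(0),3),np.round(X[m].max(0),3))
        for d in vision.search_frame(p,t)[:2]:
            u=np.round(d["uv"]).astype(int);print("  sf",t,round(d["conf"],2),u,np.round(X[u[1],u[0]],3))
E
```

```text
pics
{'time': 0.0, 'qpos': array([ 9.98988836e-01,  3.42709157e-01,  1.52502273e+00, -4.80639433e-05,
        1.27537432e+00, -1.45979497e-01]), 'qvel': array([-0.00029684, -0.00025208,  0.0012271 , -0.00090861,  0.00136246,
       -0.00164512]), 'joint_efforts': array([-3.14480189e-03, -4.31243420e+01, -2.44214022e+01,  7.14499829e-02,
        5.61124727e-02, -1.19364522e-04]), 'tool_pos': array([0.21662636, 0.47777944, 0.22605   ]), 'tool_rot': array([-1.68641924,  1.56928207, -2.11223321]), 'contact_force': array([-0.19025572, -0.27997646, -0.35115871]), 'torque': array([ 0.02815238,  0.00053836, -0.0163111 ]), 'opening': 0.0917485555056864}
side [[-0.998, 0.028, -0.049, 0.611], [0.056, 0.37, -0.928, 0.862], [-0.008, -0.929, -0.371, 0.534], [0.0, 0.0, 0.0, 1.0]] 409.3282226720909
mixer 0.72 [240. 198.] 4304 [ 0.597 -0.097  0.118] [ 0.407 -0.983 -0.003] [0.691 0.023 0.272]
  sf mixer 0.97 [240 201] [ 0.595 -0.087  0.121]
rotor 0.68 [244. 189.] 2124 [ 0.581 -0.09   0.163] [ 0.44  -0.722 -0.003] [0.659 0.004 0.272]
  sf rotor 0.85 [243 186] [ 0.587 -0.076  0.165]
wheel_centre 0.72 [2
[... 1752 characters left out ...]
  0.158]
neck_tip 0.81 [296. 189.] 2821 [ 0.57  -0.124  0.187] [ 0.483 -0.234 -0.005] [0.646 0.003 0.272]
  sf neck_tip 0.89 [298 190] [ 0.567 -0.124  0.163]
cup_1 0.68 [357. 193.] 526 [ 0.574 -0.278  0.07 ] [ 0.546 -0.312  0.011] [ 0.606 -0.249  0.076]
  sf cup_1 0.66 [359 194] [ 0.574 -0.286  0.071]
dropper_b 0.62 [239. 194.] 189 [0.569 0.02  0.055] [ 0.556  0.004 -0.003] [0.592 0.042 0.096]
  sf dropper_b 0.74 [240 196] [0.568 0.015 0.067]
marker_pen 0.82 [267. 247.] 362 [ 0.446 -0.066  0.011] [ 0.423 -0.132 -0.009] [ 0.469 -0.005  0.02 ]
marker_pen 0.65 [298. 185.] 2932 [ 0.569 -0.125  0.186] [ 0.483 -0.243 -0.008] [0.697 0.01  0.272]
  sf marker_pen 0.71 [272 245] [ 0.448 -0.067  0.017]
```

Run:
```python
import cv2
for n,(x0,y0,x1,y1) in {"side0":(150,100,350,300),"top0":(200,120,400,290)}.items():
    a=cv2.imread(f"pics/{n}.png")[y0:y1,x0:x1]; cv2.imwrite(f"pics/{n}z.png",cv2.resize(a,None,fx=2.9,fy=2.9,interpolation=cv2.INTER_CUBIC))
```

```text
(no output)
```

View pics/side0z.png

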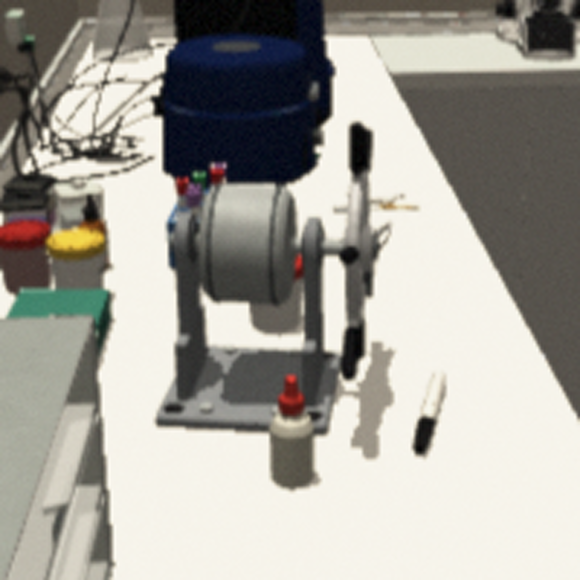

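View pics/top0z.png

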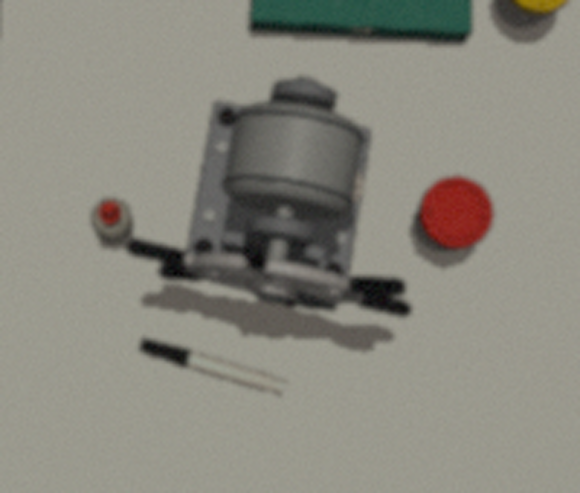

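View pics/top0.png

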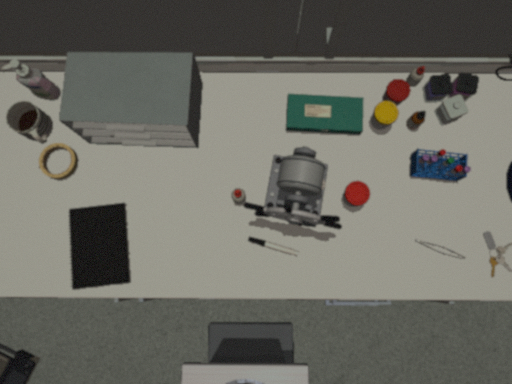

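The top view shows the axle running nearly straight ahead from about (297,212), with a slight negative yaw. One spoke is close to vertical. The neck doesn't show in the side or top view, so I need the wrist view of the wheel's front.

Run:
```python
from h import *
p=vision.read_camera("wrist"); save(p,"wr0"); print(p["fx"],p["cx"],p["cy"],np.round(p["T_tool_cam"],3).tolist())
from scipy.spatial.transform import Rotation as R
o=observe();print(np.round(R.from_euler("xyz",o["tool_rot"]).as_matrix(),3).tolist())
# wheel points: sleeves (dark), from both cams
A=[]
for c in ["side","top"]:
    q=vision.read_camera(c);X=pts(q);g=q["pixels"].max(-1)
    s=(X[...,2]>.03)&(X[...,0]>.44)&(X[...,0]<.56)&(X[...,1]>-.3)&(X[...,1]<.05)&(g<60)&(q["range_z"]>0)
    P=X[s];A.append(P);print(c,len(P),np.round(P.min(0),3),np.round(P.max(0),3))
    k=np.argsort(P[:,2]);print(np.round(P[k[::max(1,len(k)//40)]],3).tolist())
```

```text
297.3186396354542 256.96593535051784 191.04453743188557 [[-0.001, -0.269, 0.963, -0.159], [1.0, -0.001, 0.0, 0.0], [0.001, 0.963, 0.269, -0.073], [0.0, 0.0, 0.0, 1.0]]
[[0.0, 0.413, 0.911], [0.0, 0.911, -0.413], [-1.0, 0.0, -0.0]]
side 431 [ 0.491 -0.196  0.03 ] [0.558 0.005 0.271]
[[0.538, -0.147, 0.03], [0.553, -0.074, 0.035], [0.503, -0.132, 0.039], [0.55, -0.079, 0.044], [0.504, -0.125, 0.048], [0.553, -0.079, 0.053], [0.553, -0.075, 0.058], [0.504, -0.126, 0.063], [0.522, -0.024, 0.072], [0.529, -0.031, 0.076], [0.524, -0.026, 0.079], [0.527, -0.028, 0.081], [0.529, -0.034, 0.083], [0.524, -0.034, 0.086], [0.524, -0.036, 0.088], [0.521, -0.035, 0.09], [0.518, -0.042, 0.092], [0.516, -0.043, 0.095], [0.522, -0.05, 0.097], [0.517, -0.05, 0.099], [0.554, -0.095, 0.102], [0.549, -0.097, 0.107], [0.554, -0.098, 0.112], [0.546, -0.098, 0.117], [0.554, -0.093, 0.123], [0.549, -0.098, 0.128], [0.554, -0.096, 0.135], [0.556, -0.095, 0.141], [0.546, -0.097, 0.145], [0.551, -0.094, 0.149], [0.494, -0.106, 0.154], [0.523, -0.026, 0.186], [0.526, 0.002, 0.189], [0.527, -0.003, 0.193], [0.495
[... 550 characters left out ...]
, -0.098, 0.116], [0.49, -0.22, 0.118], [0.487, -0.219, 0.121], [0.49, -0.205, 0.123], [0.492, -0.205, 0.125], [0.491, -0.207, 0.128], [0.494, -0.197, 0.131], [0.54, -0.111, 0.138], [0.546, -0.097, 0.146], [0.542, -0.103, 0.152], [0.537, -0.133, 0.156], [0.539, -0.126, 0.16], [0.56, -0.168, 0.163], [0.54, -0.13, 0.167], [0.517, -0.029, 0.178], [0.521, -0.036, 0.181], [0.523, -0.031, 0.183], [0.525, -0.024, 0.186], [0.532, -0.001, 0.188], [0.531, -0.006, 0.19], [0.496, -0.17, 0.207], [0.496, -0.172, 0.212], [0.5, -0.178, 0.216], [0.488, -0.188, 0.22], [0.492, -0.187, 0.224], [0.494, -0.195, 0.229], [0.493, -0.203, 0.234], [0.506, -0.091, 0.251], [0.508, -0.088, 0.266], [0.514, -0.085, 0.269]]
```

View pics/wr0.png

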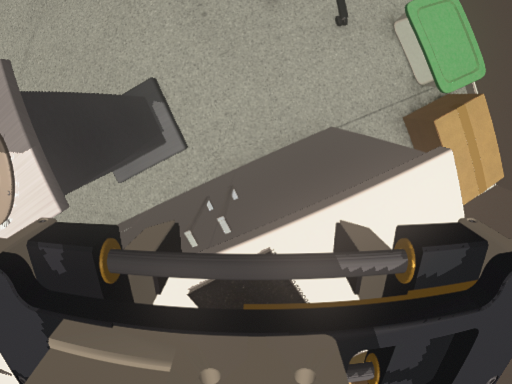

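Run:
```python
from h import *
from scipy.optimize import least_squares
# fit rotor: cx,cy,yaw,phase from sleeve points
A=[];cams={}
for c in ["side","top"]:
    q=vision.read_camera(c);cams[c]=q;X=pts(q);g=q["pixels"].max(-1)
    s=(X[...,2]>.03)&(X[...,0]>.44)&(X[...,0]<.56)&(X[...,1]>-.3)&(X[...,1]<.05)&(g<60)&(q["range_z"]>0)
    A.append(X[s])
P=np.vstack(A)
def res(p):
    x,y,yaw,ph=p;a=np.array([np.cos(yaw),np.sin(yaw)]);l=np.array([-np.sin(yaw),np.cos(yaw)])
    d=P[:,:2]-[x,y];ax=d@a;la=d@l;h=P[:,2]-.15
    th=np.arctan2(la,h);r=np.hypot(la,h)   # th: from up toward left
    best=np.full(len(P),9.)
    for k in range(6):
        t=ph+k*np.pi/3;u=la*np.sin(t)+h*np.cos(t);w=la*np.cos(t)-h*np.sin(t)
        dd=np.sqrt(np.hypot(ax,w)**2+np.clip(75e-3-u,0,1)**2+np.clip(u-.125,0,1)**2);best=np.minimum(best,np.abs(dd-.006))
    return best
sol=min((least_squares(res,[.511,-.107,-.19,f],loss="cauchy",f_scale=.004) for f in (0,.17,.3,-.2,-.4)),key=lambda s:s.cost)
print(np.round(sol.x,4),sol.cost,np.median(res(sol.x)),(res(sol.x)<.006).sum())
x,y,yaw,ph=sol.x;print("spokes deg left of up",np.round(np.degrees(ph)+60*np.arange(6),1))
a=np.array([np.cos(yaw),np.sin(yaw),0]);l=np.array([-np.sin(yaw),np.cos(yaw),0]);C=np.array([x,y,.15])
np.save("w.npy",sol.x)
for c,q in cams.items():
    T=np.linalg.inv(q["world_from_camera"]);big=cv2.resize(q["pixels"],None,fx=4,fy=4,interpolation=cv2.INTER_CUBIC)
    def pr(X):
        X=T[:3,:3]@X+T[:3,3];return (int(4*(q["fx"]*X[0]/X[2]+q["cx"])),int(4*(q["fy"]*X[1]/X[2]+q["cy"])))
    for k in range(6):
        t=ph+k*np.pi/3;dr=l*np.sin(t)+np.array([0,0,np.cos(t)]);cv2.line(big,pr(C+.075*dr),pr(C+.125*dr),(0,255,255),1)
        t+=np.pi/6;dr=l*np.sin(t)+np.array([0,0,np.cos(t)]);n=C+.097*a+.082*dr;cv2.circle(big,pr(n),4,(0,0,255),1);cv2.putText(big,"%d"%np.degrees(t),pr(n),0,.5,(0,0,255))
        f=C-.008*a;cv2.circle(big,pr(f+.06*dr),3,(255,0,0),1)
    u,v=pr(C);cv2.imwrite(f"pics/{c}1.png",big[v-280:v+280,u-380:u+380])
```

```text
[ 0.509  -0.114  -0.1791  0.2074] 0.017925212226219532 0.002712263785574205 557
spokes deg left of up [ 11.9  71.9 131.9 191.9 251.9 311.9]
```

View pics/side1.png

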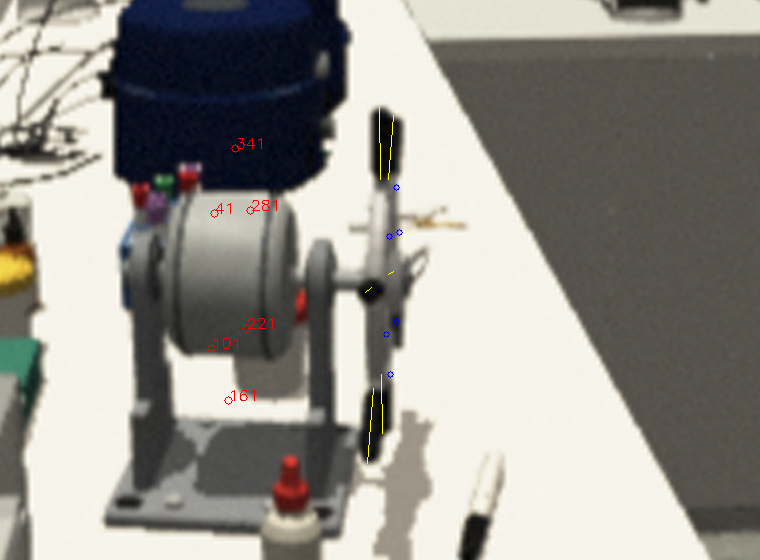

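View pics/top1.png

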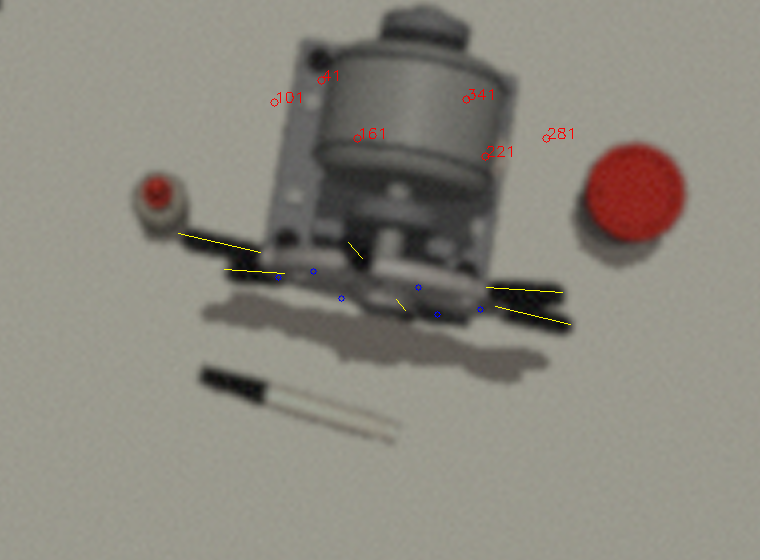

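The neck shows at none of the candidates on the left, at the top or at the bottom. The dark T-bar low on the right of the wheel front, near (397,330) in the side crop, matches 221°. So the neck is about 139° to the right, and the top spokes must go left. I'll approach shut and high.

Request:
{"fn": "send_rows", "kwargs": {
  "motion": [
    {"hand":-1,"slide":[-30,0,0],"spin":-0.1},
    {"hand":-1,"slide":[-30,0,0],"spin":-0.1},
    {"hand":-1,"slide":[-30,0,0],"spin":-0.046},
    {"hand":-1,"slide":[-10,0,0],"spin":0}
  ]
}}

```text
time: 2.15
tool_pos: [0.2163, 0.4772, 0.3277]
tool_rot: [-1.978, 1.565, -2.149]
contact_force: [-0.1, 1.1, 0.4]
opening: 0.0647
```

```bash
cat > st.py <<'E'
from h import *
from scipy.spatial.transform import Rotation as R
def st(tgt=None):
    o=observe();M=R.from_euler("xyz",o["tool_rot"]).as_matrix();x,y,yaw,ph=np.load("w.npy")
    a=np.array([np.cos(yaw),np.sin(yaw),0]);l=np.array([-np.sin(yaw),np.cos(yaw),0]);d=o["tool_pos"]-[x,y,.15]
    print("t",round(o["time"],2),"tcp",np.round(o["tool_pos"],3),"tool z yaw",round(np.arctan2(M[1,2],M[0,2]),3),"want",round(yaw,3),"axial/left/up mm",np.round(1000*np.array([d@a,d@l,d[2]]),1),"F",np.round(o["contact_force"],1),"op",round(o["opening"],3))
    if tgt is not None: # tgt axial,left,up (mm)
        e=a*tgt[0]/1e3+l*tgt[1]/1e3+[0,0,tgt[2]/1e3]-d;print("slide",np.round(1000*M.T@e,0))
E
python3 -c "
from st import *
st([0,-10,150])"
```

```text
t 2.15 tcp [0.216 0.477 0.328] tool z yaw -0.171 want -0.179 axial/left/up mm [-393.3  529.6  177.7] F [-0.1  1.1  0.4] op 0.065
slide [  30. -543.  389.]
```

Request:
{"fn": "send_rows", "kwargs": {
  "motion": [
    {"hand":-1,"slide":[0,-40,28],"spin":0},
    {"hand":-1,"slide":[0,-40,28],"spin":0},
    {"hand":-1,"slide":[0,-40,28],"spin":0},
    {"hand":-1,"slide":[0,-40,28],"spin":0},
    {"hand":-1,"slide":[0,-40,28],"spin":0},
    {"hand":-1,"slide":[0,-40,28],"spin":0},
    {"hand":-1,"slide":[0,-40,28],"spin":0},
    {"hand":-1,"slide":[0,-40,28],"spin":0}
  ]
}}

```text
time: 2.95
tool_pos: [0.3824, 0.1178, 0.3232]
tool_rot: [-2.359, 1.564, -2.53]
contact_force: [0.5, 0.9, 0.1]
opening: 0.0019
```

```bash
python3 -c "
from st import *
st([0,-25,150])
p=vision.read_camera('wrist');save(p,'wr1')"
```

```text
t 2.95 tcp [0.382 0.118 0.323] tool z yaw -0.171 want -0.179 axial/left/up mm [-165.8  205.5  173.2] F [0.5 0.9 0.1] op 0.002
slide [  23. -232.  164.]
```

View pics/wr1.png

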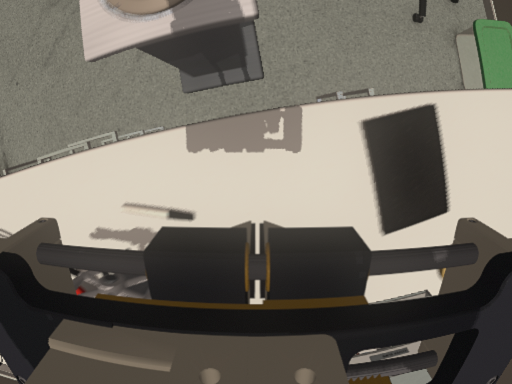

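Request:
{"fn": "send_rows", "kwargs": {
  "motion": [
    {"hand":-1,"slide":[0,-38,27],"spin":0},
    {"hand":-1,"slide":[0,-38,27],"spin":0},
    {"hand":-1,"slide":[0,-38,27],"spin":0},
    {"hand":-1,"slide":[0,-38,27],"spin":0},
    {"hand":-1,"slide":[0,-38,27],"spin":0},
    {"hand":-1,"slide":[0,-38,27],"spin":0}
  ]
}}

```text
time: 3.6
tool_pos: [0.5022, -0.1445, 0.3194]
tool_rot: [-2.454, 1.56, -2.64]
contact_force: [0.5, -0.1, 1.0]
opening: 0.0003
```

```bash
python3 -c "
from st import *
st([0,-28,140])"
```

```text
t 3.6 tcp [ 0.502 -0.144  0.319] tool z yaw -0.186 want -0.179 axial/left/up mm [ -1.2 -31.2 169.4] F [ 0.5 -0.1  1. ] op 0.0
slide [29.  3.  1.]
```

Request:
{"fn": "send_rows", "kwargs": {
  "motion": [
    {"hand":-1,"slide":[25,0,0],"spin":0},
    {"hand":-1,"slide":[25,0,0],"spin":0},
    {"hand":-1,"slide":[20,0,0],"spin":0},
    {"hand":-1,"slide":[15,0,0],"spin":0},
    {"hand":-1,"slide":[5,0,0],"spin":0}
  ]
}}

```text
time: 4.1
tool_pos: [0.5024, -0.1507, 0.2204]
tool_rot: [-2.662, 1.556, -2.865]
contact_force: [0.1, 0.5, 0.6]
opening: 0.0008
```

```bash
python3 -c "
from st import *
st([0,-28,80])
p=vision.read_camera('side');save(p,'s2')
a=p['pixels'][100:300,150:350];cv2.imwrite('pics/s2z.png',cv2.resize(a,None,fx=2.9,fy=2.9,interpolation=cv2.INTER_CUBIC))"
```

```text
t 4.1 tcp [ 0.502 -0.151  0.22 ] tool z yaw -0.203 want -0.179 axial/left/up mm [  0.1 -37.3  70.4] F [0.1 0.5 0.6] op 0.001
slide [-10.   9.  -0.]
```

View pics/s2z.png

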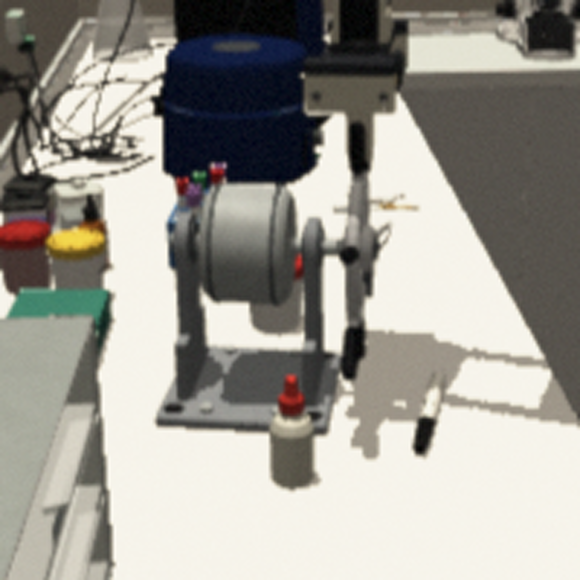

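Request:
{"fn": "send_rows", "kwargs": {
  "motion": [
    {"hand":-1,"slide":[-8,5,0],"spin":-0.02},
    {"hand":-1,"slide":[0,8,0],"spin":0},
    {"hand":-1,"slide":[0,8,0],"spin":0},
    {"hand":-1,"slide":[0,8,0],"spin":0},
    {"hand":-1,"slide":[0,8,0],"spin":0},
    {"hand":-1,"slide":[0,8,0],"spin":0}
  ]
}}

```text
time: 4.75
tool_pos: [0.5125, -0.1035, 0.2317]
tool_rot: [-2.296, 1.559, -2.478]
contact_force: [-0.3, -3.3, -0.9]
opening: 0.0003
```

```bash
python3 -c "
from st import *
st([0,36,78])
p=vision.read_camera('side');save(p,'s3')
a=p['pixels'][100:300,150:350];cv2.imwrite('pics/s3z.png',cv2.resize(a,None,fx=2.9,fy=2.9,interpolation=cv2.INTER_CUBIC))"
```

```text
t 4.75 tcp [ 0.512 -0.103  0.232] tool z yaw -0.182 want -0.179 axial/left/up mm [ 1.6 11.  81.7] F [-0.3 -3.3 -0.9] op 0.0
slide [ 4. 25. -2.]
```

View pics/s3z.png

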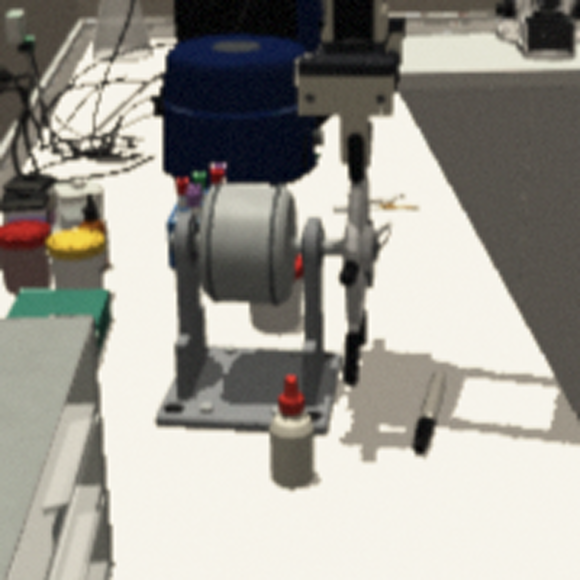

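Request:
{"fn": "send_rows", "kwargs": {
  "motion": [
    {"hand":-1,"slide":[2,8,0],"spin":0},
    {"hand":-1,"slide":[2,8,0],"spin":0},
    {"hand":-1,"slide":[0,8,0],"spin":0},
    {"hand":-1,"slide":[0,6,0],"spin":0},
    {"hand":-1,"slide":[0,0,0],"spin":0}
  ]
}}

```text
time: 5.3
tool_pos: [0.5184, -0.07, 0.227]
tool_rot: [-2.332, 1.559, -2.512]
contact_force: [0.0, -0.7, -0.4]
opening: 0.0006
```

```bash
cat > fit.py <<'E'
from st import *
from scipy.optimize import least_squares
def fit(guess,name):
    """spoke phase (deg left of up, mod 60) from dark wheel points, pose fixed"""
    x,y,yaw,_=np.load("w.npy");a=np.array([np.cos(yaw),np.sin(yaw)]);l=np.array([-np.sin(yaw),np.cos(yaw)]);P=[]
    for c in ("side","top"):
        q=vision.read_camera(c);X=pts(q);g=q["pixels"].max(-1);d=X[...,:2]-[x,y];ax=d@a;la=d@l;h=X[...,2]-.15;r=np.hypot(la,h)
        s=(np.abs(ax)<.016)&(r>.078)&(r<.13)&(g<60)&(q["range_z"]>0)
        P.append(np.stack([la[s],h[s]],1))
        if c=="side": cv2.imwrite("pics/"+name+".png",cv2.resize(q["pixels"][100:300,150:350],None,fx=2.9,fy=2.9,interpolation=cv2.INTER_CUBIC))
    for i,Q in enumerate(P+[np.vstack(P)]):
        th=np.degrees(np.arctan2(Q[:,0],Q[:,1]))
        ph=np.arange(0,60,.25);D=(th[:,None]-ph+30)%60-30
        s=np.exp(-(D/4)**2).sum(0);print(["side","top","both"][i],len(Q),"phase",ph[s.argmax()],round(s.max()/max(1,len(Q)),2), "hist",np.histogram(th%360,bins=np.arange(0,361,20))[0])
E
python3 -c "
from fit import *
st([0,36,78]);fit(0,'s4')"
```

```text
t 5.3 tcp [ 0.518 -0.07   0.227] tool z yaw -0.181 want -0.179 axial/left/up mm [ 1.5 44.9 77. ] F [ 0.  -0.7 -0.4] op 0.001
slide [-1. -9. -2.]
side 201 phase 36.5 0.68 hist [ 0 24 49  0 61  0  0 64  0  0  1  0  0  0  2  0  0  0]
top 77 phase 40.75 0.88 hist [ 0  0  0  0  2  0  0  5  0  0  1  0  0  9 60  0  0  0]
both 278 phase 38.25 0.63 hist [ 0 24 49  0 63  0  0 69  0  0  2  0  0  9 62  0  0  0]
```

View pics/s4.png

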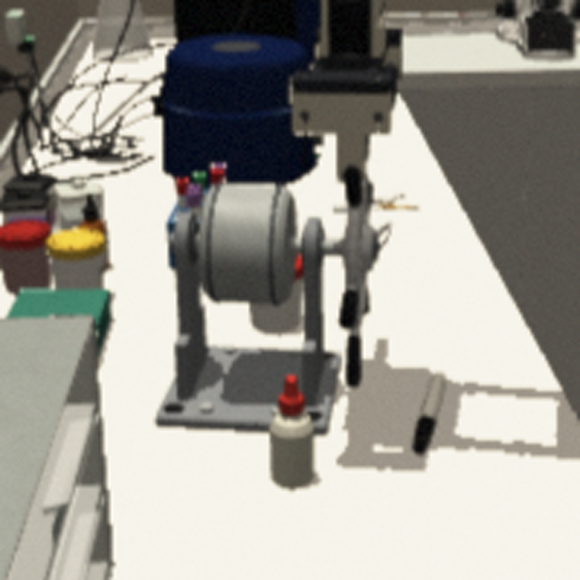

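Request:
{"fn": "send_rows", "kwargs": {
  "motion": [
    {"hand":-1,"slide":[0,-8,0],"spin":0},
    {"hand":-1,"slide":[-25,0,0],"spin":0},
    {"hand":-1,"slide":[-30,0,0],"spin":0},
    {"hand":-1,"slide":[-15,0,0],"spin":0},
    {"hand":-1,"slide":[0,-30,0],"spin":0},
    {"hand":-1,"slide":[0,-35,0],"spin":0},
    {"hand":-1,"slide":[0,-35,0],"spin":0},
    {"hand":-1,"slide":[0,-20,0],"spin":0}
  ]
}}

```text
time: 6.2
tool_pos: [0.4947, -0.2009, 0.3009]
tool_rot: [-2.531, 1.562, -2.709]
contact_force: [0.3, 0.3, -0.1]
opening: 0.0006
```

```bash
python3 -c "
from fit import *
st([0,-82,78]);fit(0,'s5')"
```

```text
t 6.2 tcp [ 0.495 -0.201  0.301] tool z yaw -0.178 want -0.179 axial/left/up mm [  1.5 -88.1 150.9] F [ 0.3  0.3 -0.1] op 0.001
slide [73.  6. -1.]
side 242 phase 38.25 0.59 hist [ 0 10 48  0 57  0  0 63  0  0  1  0  0  0  2  0  6 55]
top 162 phase 36.5 0.88 hist [ 0 81  0  0 59  0  0 10  0  0  0  0  0  3  9  0  0  0]
both 404 phase 36.75 0.7 hist [  0  91  48   0 116   0   0  73   0   0   1   0   0   3  11   0   6  55]
```

Spoke A is at about 38–40°, so B is at about −21°. I'll lower to the right of B.

Request:
{"fn": "send_rows", "kwargs": {
  "motion": [
    {"hand":-1,"slide":[20,2,0],"spin":0},
    {"hand":-1,"slide":[20,2,0],"spin":0},
    {"hand":-1,"slide":[18,0,0],"spin":0},
    {"hand":-1,"slide":[8,0,0],"spin":0},
    {"hand":-1,"slide":[0,8,0],"spin":0},
    {"hand":-1,"slide":[0,8,0],"spin":0}
  ]
}}

```text
time: 6.9
tool_pos: [0.4981, -0.1808, 0.2338]
tool_rot: [-2.573, 1.564, -2.757]
contact_force: [-0.9, -2.7, 2.7]
opening: 0.0004
```

```bash
python3 -c "
from fit import *
st([0,41,78])"
```

```text
t 6.9 tcp [ 0.498 -0.181  0.234] tool z yaw -0.184 want -0.179 axial/left/up mm [  1.2 -67.7  83.8] F [-0.9 -2.7  2.7] op 0.0
slide [  5. 109.  -2.]
```

Request:
{"fn": "send_rows", "kwargs": {
  "motion": [
    {"hand":-1,"slide":[1,8,0],"spin":0},
    {"hand":-1,"slide":[1,8,0],"spin":0},
    {"hand":-1,"slide":[1,8,0],"spin":0},
    {"hand":-1,"slide":[0,8,0],"spin":0},
    {"hand":-1,"slide":[0,8,0],"spin":0},
    {"hand":-1,"slide":[0,8,0],"spin":0},
    {"hand":-1,"slide":[0,8,0],"spin":0}
  ]
}}

```text
time: 7.6
tool_pos: [0.5106, -0.1214, 0.234]
tool_rot: [-1.357, 1.563, -1.539]
contact_force: [-0.8, -2.2, -0.6]
opening: 0.0006
```

```bash
python3 -c "
from fit import *
st([0,41,78]);fit(0,'s6')"
```

```text
t 7.6 tcp [ 0.511 -0.121  0.234] tool z yaw -0.183 want -0.179 axial/left/up mm [ 2.9 -7.  84. ] F [-0.8 -2.2 -0.6] op 0.001
slide [ 6. 48. -3.]
side 243 phase 9.0 0.6 hist [105   0   0  29   0   0  82   0   0  16   0   0   0   0   0  10   0   1]
top 51 phase 10.5 0.8 hist [ 9  0  0 32  0  0  0  0  0  5  0  0  5  0  0  0  0  0]
both 294 phase 9.75 0.63 hist [114   0   0  61   0   0  82   0   0  21   0   0   5   0   0  10   0   1]
```

View pics/s6.png

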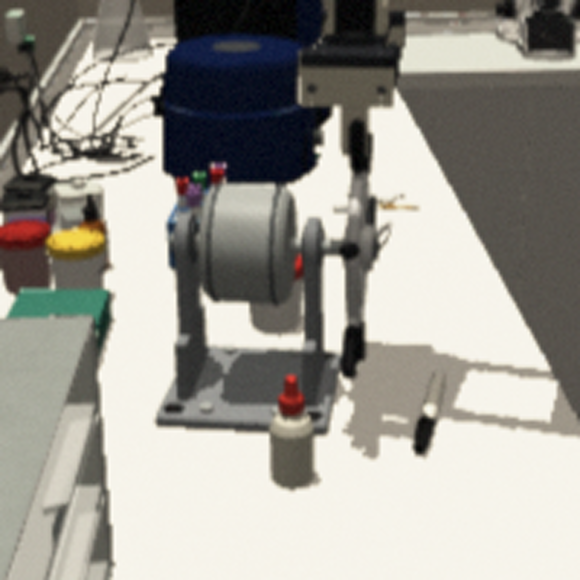

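Request:
{"fn": "send_rows", "kwargs": {
  "motion": [
    {"hand":-1,"slide":[2,8,0],"spin":0},
    {"hand":-1,"slide":[1,8,0],"spin":0},
    {"hand":-1,"slide":[1,8,-1],"spin":0},
    {"hand":-1,"slide":[0,8,-1],"spin":0},
    {"hand":-1,"slide":[0,8,0],"spin":0},
    {"hand":-1,"slide":[0,6,0],"spin":0},
    {"hand":-1,"slide":[0,0,0],"spin":0}
  ]
}}

```text
time: 8.4
tool_pos: [0.5172, -0.0714, 0.2287]
tool_rot: [-1.567, 1.564, -1.749]
contact_force: [0.7, -1.0, -0.3]
opening: 0.0002
```

```bash
python3 -c "
from fit import *
st([0,41,78]);fit(0,'s7')"
```

```text
t 8.4 tcp [ 0.517 -0.071  0.229] tool z yaw -0.182 want -0.179 axial/left/up mm [ 0.6 43.3 78.7] F [ 0.7 -1.  -0.3] op 0.0
slide [ 1. -2. -1.]
side 198 phase 35.25 0.67 hist [ 0 39 35  0 59  0  0 65  0  0  0  0  0  0  0  0  0  0]
top 80 phase 39.0 0.86 hist [ 0  0  0  0  1  0  0  6  0  0  1  0  0 52 20  0  0  0]
both 278 phase 37.0 0.64 hist [ 0 39 35  0 60  0  0 71  0  0  1  0  0 52 20  0  0  0]
```

Request:
{"fn": "send_rows", "kwargs": {
  "motion": [
    {"hand":-1,"slide":[0,-8,0],"spin":0},
    {"hand":-1,"slide":[-25,0,0],"spin":0},
    {"hand":-1,"slide":[-30,0,0],"spin":0},
    {"hand":-1,"slide":[-15,0,0],"spin":0},
    {"hand":-1,"slide":[0,-30,0],"spin":0},
    {"hand":-1,"slide":[0,-35,0],"spin":0},
    {"hand":-1,"slide":[0,-35,0],"spin":0},
    {"hand":-1,"slide":[0,-20,0],"spin":0}
  ]
}}

```text
time: 9.3
tool_pos: [0.4926, -0.2023, 0.3021]
tool_rot: [-1.645, 1.567, -1.825]
contact_force: [-0.1, 0.7, 0.2]
opening: 0.0005
```

```bash
python3 -c "
from fit import *
st([0,-82,78]);fit(0,'s8')
p=vision.read_camera('top');cv2.imwrite('pics/t8.png',cv2.resize(p['pixels'][120:290,200:400],None,fx=2.9,fy=2.9,interpolation=cv2.INTER_CUBIC))"
```

```text
t 9.3 tcp [ 0.493 -0.202  0.302] tool z yaw -0.179 want -0.179 axial/left/up mm [ -0.4 -89.8 152.1] F [-0.1  0.7  0.2] op 0.001
slide [74.  8.  0.]
side 239 phase 37.25 0.58 hist [ 0 24 34  0 56  0  0 63  0  0  0  0  0  0  0  0 21 41]
top 153 phase 35.0 0.92 hist [ 0 80  0  0 62  0  0  8  0  0  0  0  0  1  2  0  0  0]
both 392 phase 35.5 0.7 hist [  0 104  34   0 118   0   0  71   0   0   0   0   0   1   2   0  21  41]
```

View pics/t8.png

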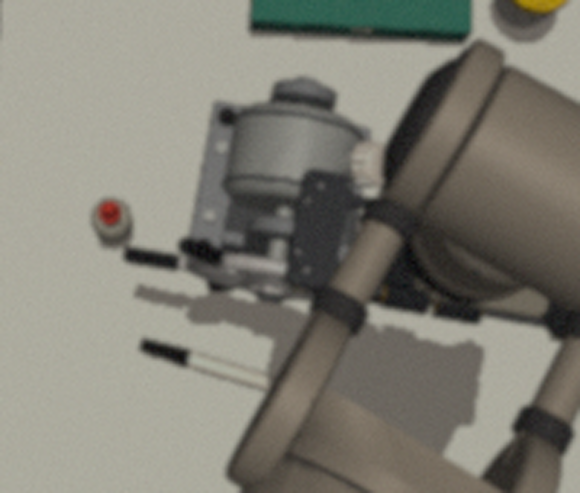

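View pics/s8.png

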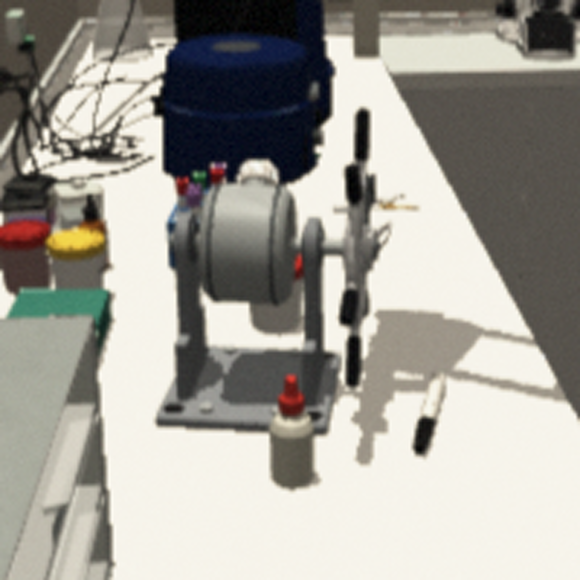

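The white cap now shows at the upper right, at (258,172) in the side crop and (367,162) in the top crop. That confirms the direction, with about 52° left to turn. Next is the last spoke.

Request:
{"fn": "send_rows", "kwargs": {
  "motion": [
    {"hand":-1,"slide":[20,2,0],"spin":0},
    {"hand":-1,"slide":[20,2,0],"spin":0},
    {"hand":-1,"slide":[18,0,0],"spin":0},
    {"hand":-1,"slide":[8,0,0],"spin":0},
    {"hand":-1,"slide":[0,8,0],"spin":0},
    {"hand":-1,"slide":[1,8,0],"spin":0},
    {"hand":-1,"slide":[1,8,0],"spin":0},
    {"hand":-1,"slide":[1,8,0],"spin":0}
  ]
}}

```text
time: 10.25
tool_pos: [0.5016, -0.1614, 0.2346]
tool_rot: [-0.509, 1.563, -0.688]
contact_force: [-1.3, -2.0, 1.5]
opening: 0.0005
```

```bash
python3 -c "
from fit import *
st([0,22,80])"
```

```text
t 10.25 tcp [ 0.502 -0.161  0.235] tool z yaw -0.179 want -0.179 axial/left/up mm [  1.2 -48.   84.6] F [-1.3 -2.   1.5] op 0.001
slide [ 4. 70. -1.]
```

Request:
{"fn": "send_rows", "kwargs": {
  "motion": [
    {"hand":-1,"slide":[1,8,0],"spin":0},
    {"hand":-1,"slide":[1,8,0],"spin":0},
    {"hand":-1,"slide":[1,8,0],"spin":0},
    {"hand":-1,"slide":[0,8,0],"spin":0},
    {"hand":-1,"slide":[0,8,0],"spin":0},
    {"hand":-1,"slide":[0,8,0],"spin":0},
    {"hand":-1,"slide":[0,7,0],"spin":0},
    {"hand":-1,"slide":[0,4,0],"spin":0}
  ]
}}

```text
time: 11.05
tool_pos: [0.513, -0.0972, 0.2313]
tool_rot: [-0.566, 1.563, -0.744]
contact_force: [0.2, -2.6, 0.1]
opening: 0.0007
```

```bash
cat >> fit.py <<'E'
def neck(name):
    """cap direction from white cap points at 88-106 mm behind wheel, r>60"""
    x,y,yaw,_=np.load("w.npy");a=np.array([np.cos(yaw),np.sin(yaw)]);l=np.array([-np.sin(yaw),np.cos(yaw)])
    for c in ("side","top"):
        q=vision.read_camera(c);X=pts(q);d=X[...,:2]-[x,y];ax=d@a;la=d@l;h=X[...,2]-.15;r=np.hypot(la,h)
        s=(abs(ax-.097)<.02)&(r>.062)&(r<.09)&(h>-.02)&(q["range_z"]>0)
        Q=np.stack([ax[s],la[s],h[s]],1)
        f=Q[np.hypot(Q[:,1],Q[:,2])>.074]
        print(c,len(Q),"all: lat range",np.round(np.percentile(Q[:,1],[2,50,98])*1e3,1),"h max",round(Q[:,2].max()*1e3),"ax",np.round(np.percentile(Q[:,0],[2,98])*1e3,1)," face n",len(f),"mean deg",np.round(np.degrees(np.arctan2(f[:,1].mean(),f[:,2].mean())),1),
          "top slope deg",np.round(np.degrees(np.arctan(np.polyfit(f[:,1],f[:,2],1)[0])),1) if len(f)>10 else None)
        o=(100,150) if c=="side" else (120,200)
        cv2.imwrite(f"pics/{name}_{c}.png",cv2.resize(q["pixels"][o[0]:o[0]+200,o[1]:o[1]+200],None,fx=2.9,fy=2.9,interpolation=cv2.INTER_CUBIC))
E
python3 -c "
from fit import *
st([0,29,80]);fit(0,'s9');neck('n9')"
```

```text
t 11.05 tcp [ 0.513 -0.097  0.231] tool z yaw -0.178 want -0.179 axial/left/up mm [ 1.  17.2 81.3] F [ 0.2 -2.6  0.1] op 0.001
slide [ 1. 12. -1.]
side 215 phase 22.25 0.62 hist [10 83  0  3 41  0 21 47  0  3  7  0  0  0  0  0  0  0]
top 67 phase 25.5 0.78 hist [ 0 12  0  0  0  0  0 19  0  0 11  0  0 25  0  0  0  0]
both 282 phase 23.5 0.62 hist [10 95  0  3 41  0 21 66  0  3 18  0  0 25  0  0  0  0]
side 122 all: lat range [-11.4   5.8  12.4] h max 82 ax [ 80.3 113. ]  face n 72 mean deg 2.0 top slope deg -9.0Traceback (most recent call last):
  File "<string>", line 3, in <module>
    st([0,29,80]);fit(0,'s9');neck('n9')
                              ~~~~^^^^^^
  File "fit.py", line 23, in neck
    print(c,len(Q),"all: lat range",np.round(np.percentile(Q[:,1],[2,50,98])*1e3,1),"h max",round(Q[:,2].max()*1e3),"ax",np.round(np.percentile(Q[:,0],[2,98])*1e3,1)," face n",len(f),"mean deg",np.round(np.degrees(np.arctan2(f[:,1].mean(),f[:,2].mean())),1),
                                             ~~~~~~~~~~~~~^^^^^^^^^^^^^^^^^^
    return _quantile_unchecked(
        a, q, axis, out, overwrite_input, method, keepdims, weights)
    return _ureduce(a,
                    func=_quantile_ureduce_func,
    ...<5 lines>...
                    overwrite_input=overwrite_input,
                    method=method)
    r = func(a, **kwargs)
    result = _quantile(arr,
                       quantiles=q,
    ...<2 lines>...
                       out=out,
                       weights=wgt)
    slices_having_nans = np.isnan(arr[-1, ...])
                                  ~~~^^^^^^^^^
IndexError: index -1 is out of bounds for axis 0 with size 0
```

View pics/n9_side.png

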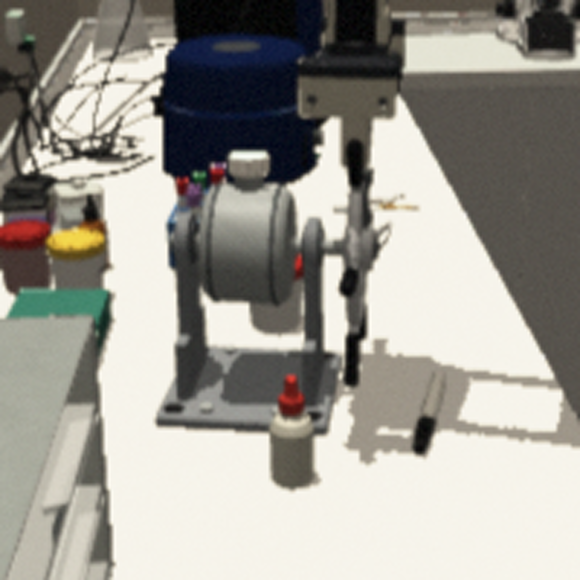

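Request:
{"fn": "send_rows", "kwargs": {
  "motion": [
    {"hand":-1,"slide":[0,5,0],"spin":0},
    {"hand":-1,"slide":[0,4,0],"spin":0},
    {"hand":-1,"slide":[0,-8,0],"spin":0},
    {"hand":-1,"slide":[-25,0,0],"spin":0},
    {"hand":-1,"slide":[-35,0,0],"spin":0},
    {"hand":-1,"slide":[-25,0,-10],"spin":0},
    {"hand":-1,"slide":[0,0,-45],"spin":0},
    {"hand":-1,"slide":[0,0,-45],"spin":0}
  ]
}}

```text
time: 12.05
tool_pos: [0.4149, -0.0805, 0.3174]
tool_rot: [-0.352, 1.565, -0.53]
contact_force: [-0.6, 0.1, -0.4]
opening: 0.0004
```

Request:
{"fn": "send_rows", "kwargs": {
  "motion": [
    {"hand":-1,"slide":[0,35,-35],"spin":0},
    {"hand":-1,"slide":[0,45,-20],"spin":0},
    {"hand":-1,"slide":[0,45,-10],"spin":0},
    {"hand":-1,"slide":[0,45,0],"spin":0},
    {"hand":-1,"slide":[0,45,0],"spin":0},
    {"hand":-1,"slide":[0,45,0],"spin":0}
  ]
}}

```text
time: 12.65
tool_pos: [0.3925, 0.19, 0.3195]
tool_rot: [0.026, 1.558, -0.167]
contact_force: [0.6, -1.5, 0.1]
opening: 0.0001
```

```bash
python3 -c "
from fit import *
st([0,29,80]);fit(0,'s10');neck('n10')"
```

```text
t 12.65 tcp [0.392 0.19  0.319] tool z yaw -0.192 want -0.179 axial/left/up mm [-168.8  278.4  169.5] F [ 0.6 -1.5  0.1] op 0.0
slide [  92. -247.  171.]
side 231 phase 29.5 0.6 hist [ 0 73  0  0 48  0  0 60  0  0  5  0  0  0  0  0 45  0]
top 337 phase 28.5 0.7 hist [ 0 80  0  0 72  0  0 18  0  0 15  0  0 68  0  0 84  0]
both 568 phase 28.75 0.66 hist [  0 153   0   0 120   0   0  78   0   0  20   0   0  68   0   0 129   0]
side 128 all: lat range [-10.6   9.8  16.8] h max 83 ax [ 79.5 111.9]  face n 81 mean deg 4.5 top slope deg -8.0
top 209 all: lat range [-17.8  -1.9  14. ] h max 84 ax [ 80.1 111.2]  face n 195 mean deg -1.4 top slope deg 0.5
```

View pics/n10_top.png

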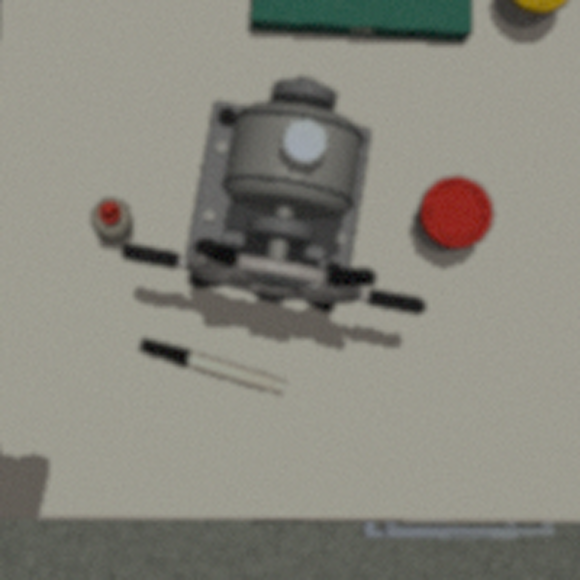

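View pics/n10_side.png

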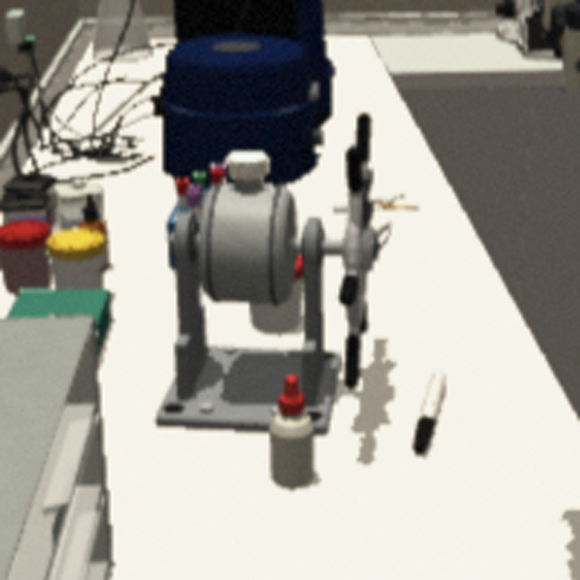

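Run:
```python
from h import *
x,y,yaw,_=np.load("w.npy");l=np.array([-np.sin(yaw),np.cos(yaw)]);a=np.array([np.cos(yaw),np.sin(yaw)])
p=vision.read_camera("top");X=pts(p);d=X[...,:2]-[x,y];la=d@l;h=X[...,2]-.15;ax=d@a
# drum silhouette centre -> independent lateral centre
s=(abs(ax-.075)<.012)&(h>.0)&(np.hypot(la,h)<.06)
r=np.stack([la[s],h[s]],1);A=np.c_[2*r,np.ones(len(r))];c=np.linalg.lstsq(A,(r**2).sum(1),rcond=None)[0];print("drum circle centre lat,h mm",c[:2]*1e3,"R",np.sqrt(c[2]+c[0]**2+c[1]**2)*1e3)
g=p["pixels"].max(-1)
for sg in (1,-1):
    m=(abs(ax)<.016)&(h>.05)&(la*sg>.0)&(g<60)&(np.hypot(la,h)>.075);print("upper spoke",sg,np.round(1e3*np.percentile(h[m],[5,50,98]),1),np.round(1e3*np.percentile(la[m],[2,50,98]),1))
for t in ["cup_1","dropper_b","marker_pen"]:
    q=vision.cut_out(p,t)[0];m=q["mask"]&(p["range_z"]>0);print(t,np.round(q["uv"]),np.round(np.median(X[m],0),3))
b=cv2.imread("pics/top0.png");D=cv2.absdiff(b,p["pixels"]).max(-1)
for n,(u,v) in dict(cup=(358,194),drop=(239,195),pen=(270,246)).items(): print(n,D[v-14:v+14,u-12:u+12].mean())
```

```text
drum circle centre lat,h mm [ 0.07081043 -0.82364603] R 51.62328701192157
upper spoke 1 [ 73.8  97.4 108.9] [34.1 47.4 62. ]
upper spoke -1 [ 71.1  89.6 106.2] [-64.7 -50.5 -38.1]
cup_1 [357. 194.] [ 0.574 -0.277  0.07 ]
dropper_b [239. 194.] [0.569 0.021 0.055]
marker_pen [273. 245.] [ 0.445 -0.071  0.011]
cup 4.854166666666667
drop 8.001488095238095
pen 4.206845238095238
```

```bash
python3 -c "
from st import *
st();print(job.hand_in())"
```

```text
t 13.05 tcp [0.393 0.187 0.319] tool z yaw -0.194 want -0.179 axial/left/up mm [-168.1  275.5  169.1] F [ 0.3 -0.7 -0.1] op 0.0
the job is handed in; nothing more can be done
None
```

I turned the drum about 140° and the filler neck now points up, about 1.5° short of vertical by my last measurements (the limit is 7°). I did it with the shut fingertips, pushing three star-wheel spokes to the left over the top, one after another. The contact forces I read after moves stayed below about 4 N. I then backed the arm clear and handed the job in at about 13 s; the hand-in gives no verdict.

- **Neck angle:** the white cap seen from above measured −1.4°. The spoke angle was 28.75° where 30° is upright. A circle fitted to the drum put its centre within 0.1 mm of the axle line I used, so these angles should hold.
- **Disagreeing check:** the side camera's mean cap direction was +4.5°. I gave it little weight because that camera sees only the left flank of the cap.
- **Wheel at rest:** the spoke and cap pictures after I backed off showed no sign of movement, but I did not measure its speed directly.
- **Cup, dropper bottle and pen:** the cup and bottle measured within 1 mm of where they were. The pen read about 5 mm off, within the detector's scatter, and its picture showed almost no change.

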